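# Stand a battery cell on the tester and hold the probe on its terminal

### The job

Take the one tall battery cell out of the steel tray and set it down upright, without dropping it, in the middle of the round brass contact plate of the test base, and let go of it. Then take the test probe out of its holder block and hold it upright with its spring tip on the centre of the small round terminal on top of the cell, pressing gently so that the spring tip is pushed about half way in, not all the way. Finish still holding the probe there in the gripper; leave everything else on the bench where it is.

Things in the scene. Friction and masses are not known exactly. Their poses are not given: they have to be found in the camera images.
- cell: The tall cell: loose upright aluminium cylinder, 46 mm diameter, 95 mm tall, plus a steel terminal stud (14 mm diameter, 3 mm high) in the middle of the top; about 0.38 kg. It stands in any of the three places in the steel tray; the two other cells look alike but are only 60 mm tall. Origin: centre of its underside, z up along its axis.
- cell_terminal (a point): Centre of the top face of the tall cell's terminal stud, 98 mm above the cell's underside: the spot to probe.
- tray: Fixed open steel tray, 285 mm along its x, 85 mm along its y, walls 30 mm high and 4 mm thick, floor 4 mm thick. The three cells stand in a row along its x axis, about 90 mm apart. Origin: centre of its underside, z up.
- fixture: Fixed test base: black plate 110 mm (x) by 100 mm (y) by 12 mm high, with a round brass contact plate (64 mm diameter, 4 mm high) on its middle and two brass posts (12 mm diameter, top 24 mm above the table) near its +x edge. Origin: centre of its underside.
- contact_plate (a point): Centre of the top face of the round brass contact plate, 16 mm above the table: the cell's underside goes here.
- holder: Fixed grey block, 70 mm by 70 mm by 70 mm high, with a vertical hole (19 mm diameter, 66 mm deep) in the middle of its top; the probe stands in it. Origin: centre of its underside. Holder and test base may exchange places.
- probe: Loose test probe, about 0.12 kg, upright in the holder. Origin: centre of the underside of its black flange (34 mm diameter, 6 mm thick), which rests on the holder's top; z up along its axis. Above: round grey handle, 24 mm diameter, from 6 to 106 mm, tapering to 116 mm. Below: steel barrel, 14 mm diameter, 44 mm long, then the 6 mm brass spring tip, reaching 60 mm below the origin.
- probe_tip (a point): Point of the probe's spring tip, on the probe's axis: 60 mm below the probe's origin when the tip is fully out, less by the travel of plunger.
- plunger (a joint): How far the spring tip is pushed into the barrel, m: 0 fully out, 0.012 all the way in (hard stop). The spring gives 0.8 N at 0 and 400 N/m more: about 3.2 N at half way, 5.6 N at the stop.
- short_a: A short cell in the tray, 46 mm diameter, 60 mm tall, with a 3 mm high stud. Origin: centre of its underside, z up. Leave it alone.
- short_b: A second short cell in the tray, 46 mm diameter, 60 mm tall, with a 3 mm high stud. Origin: centre of its underside, z up. Leave it alone.
- adapter: Loose black power adapter, 50 (x) by 100 (y) by 32 mm high. Origin: centre of its underside, z up. Leave it alone.
- board: Loose green circuit board with parts on it, 42 (x) by 95 (y) by about 17 mm high. Origin: centre of its underside, z up. Leave it alone.
- tape: Loose cardboard-coloured roll of tape lying flat, 70 mm diameter, 22 mm high. Origin: centre of its underside, z up. Leave it alone.
- driver: Loose screwdriver with a black handle, lying on the table along its own x axis, handle to its -x, 150 mm long. Leave it alone.
- jar: Loose jar with a white lid, 60 mm diameter, 75 mm tall. Origin: centre of its underside, z up. Leave it alone.
Things that resemble listed ones, but are neither listed nor needed, are in the scene too. Leave any orange look-alike of the probe alone.

How it is judged:
On the way, in this order (a step that is already met when the one before it is completed fails the run):
1. the tall cell stands upright and released in the middle of the contact plate (horizontal distance between cell and contact_plate below 0.012 m and angle between cell's own z axis and vertical below 0.05 rad and z of cell in the frame of contact_plate between -0.004 and 0.004 m and contact force between cell and the arm below 0.05 N and contact force between cell and the fingers below 0.05 N and linear speed of cell below 0.02 m/s), for 0.2 s.
2. the probe is in the gripper and clear of its holder (contact force between probe and the fingers above 1 N and contact force between probe and holder below 0.05 N and height (world z) of probe_tip above 0.071 m), for 0.1 s.
At the end, for the whole second after the job is handed in: Cell upright (0.05 rad), still, untouched, within 12 mm of the plate centre; probe held still by the gripper, out of its holder, upright within 0.14 rad, tip within 6 mm of the terminal centre, pushed in 2 to 10.5 mm, pressing 0.8 to 8 N; bystanders moved under 20 mm (all of step 1 and distance between probe_tip and cell_terminal below 0.006 m and angle between probe's own z axis and vertical below 0.14 rad and value of joint plunger between 0.002 and 0.0105 m and contact force between probe and cell between 0.8 and 8 N and contact force between probe and the fingers above 1 N and contact force between probe and holder below 0.05 N and linear speed of probe below 0.02 m/s and distance of each of short_a, short_b, adapter, board, tape, driver, jar from where it was at the start of the episode below 0.02 m); the arm keeps its last pose, push and grip.
It fails at once if the tall cell is tipped over (angle between cell's own z axis and vertical above 0.5 rad).
It fails at once if the tall cell is dropped or knocked (moves faster than 0.4 m/s while not in the fingers) (contact force between cell and the fingers below 0.02 N and linear speed of cell above 0.4 m/s).
It fails at once if the probe is pressed hard on the cell, over 15 N (contact force between probe and cell above 15 N).
It fails at once if something else on the bench is moved by more than 30 mm (distance of any of short_a, short_b, adapter, board, tape, driver, jar from where it was at the start of the episode above 0.03 m).
It also fails if it takes over 64 s, if anything falls off the work surface, if the arm or the gripper's body presses on something with over 40 N, if the wrist force passes 120 N, or if a joint passes its speed limit or range.

### The arm

A 6-joint arm with a two-finger parallel gripper is mounted at the origin on the work surface. World frame = base frame: x ahead of the robot, y to its left, z up, the work surface at z = 0. Lengths are in m, angles in rad, forces in N, time in s.
With the tool pointing down it reaches from about 0.25 to 0.775 m from the base axis. Payload 4 kg.
Tool frame: the origin (TCP) lies midway between the tips of the shut fingers; the grasp point (between the pads) lies 19 mm behind it; z points along the fingers, y is the direction in which the jaws open and shut (so a half turn about z gives the same grasp; the last joint's range is limited). The gripper opens to 85 mm and grips with 20 to 120 N. Pads are 22 mm wide; open, the fingers measure 114 mm over their backs; the gripper's body (76 mm by 85 mm) begins 54 mm behind the grasp point. The pads swing forward as they close: fully open they stand 13 mm farther back than shut.
Start: joints at [1.069, 0.087, 1.371, -0, 1.684, -0.103], TCP at [0.214, 0.507, 0.231] pointing down, gripper open.
Joint ranges: [-3.1, 3.1], [-0.76, 2.03], [0.27, 2.55], [-1.08, 4.22], [0.17, 2.65], [-2.57, 2.57]. Speed limits (rad/s): [2.79, 2.79, 3.14, 3.14, 3.14, 3.14].

### API

Orientations are given as [roll, pitch, yaw] about the fixed x, y, z axes, in that order (R = Rz(yaw) Ry(pitch) Rx(roll)).
In Python, from cell import * gives the robot as it stands. The module is installed in compiled form; this text tells all that it offers.
- The arm moves only by the tool play_rows, never from a script. Its argument "deltas" is a list of rows, each a list of 3 entries, a list of its own where there are three numbers: the shift along the tool's x, y, z normalised to -1 to 1, where 1 is 1 m, then the turn, a rotation vector about the tool's x, y, z normalised to -1 to 1, where 1 is 2 pi rad, then the gripper command: -1 is shut, 1 is fully open, values between are in proportion. A call has 1 to 20 rows; each row is the pose to reach, as a shift and turn from the pose commanded when the call began, along the tool's axes at that moment, turning the shorter way round; what a row does not reach only later rows make up. A row lasts 1/10 s, in which the tool goes at most 50 mm and 8.59 degrees, less where a joint would pass 70% of its speed; a pose out of reach is approached as far as the arm can. A call with a number of a shift or a turn outside -1 to 1 is refused whole. A call with a gripper value outside its range is refused whole. The fingers move at their own pace and stop on an object; the grip force is fixed at half the most. Time passes only in rows, so rows that repeat a pose let the fingers close. It gives the time, the measured TCP pose, the force and the opening at its end, in the units of the state.
- read_state(): the state, without advancing time (a new reading comes with each control period).
- get_image(name): name is "scene" or "top" or "wrist"; returns a dict with "color" (400x640x3 uint8, blue, green, red), "range_z" (400x640 float32, m along the optical axis (not along the pixel's ray), 0 where there is no reading), "intrinsics" (3x3 intrinsics, pixels), "rvec" (rotation vector, rad) and "tvec" (3), from world to camera coordinates, as OpenCV has them. Camera axes: x right, y down, z forward; pixel columns grow to the right and rows downward; lengths in m; the calibration is good to about 2 mm. The wrist camera is an equidistant fisheye: a pixel r from the principal point sees the ray r / f radians off the axis. A picture is of the moment at which its call begins.
- job_done(): hands the job in, once; it reports no verdict.
The state is a dict: "time": time; "joint_positions": joint angles; "qd": joint speeds; "tau": joint torques, N m; "tool_pos": TCP position; "orientation": TCP orientation; "force": force on the tool from outside, world axes, zero at the start; "torque": the same for the moment, N m; "opening": finger opening in m.
Only numpy, scipy, OpenCV 4.12 (cv2) and the standard library are available. Lean on these libraries where they do the work, as an engineer would, in place of code of your own. Each camera call takes 0.05 s, during which the arm holds its last target. There are 200 camera calls.

## Working session

There is one attempt and no reset: what is moved stays moved. The work goes in short steps, Python scripts to look and compute and a tool call to move; the robot and the scene stay as the last step left them, time stands still between calls to the robot, and variables do not carry over. Pictures are saved under pics/ and viewed, about 8 in all and at most 12, crops included, and the job is handed in when it is done.

Besides the shell and the picture viewer there is one more tool, called as name(argument=value, ...), one argument or row to a line, values as JSON. play_rows: Moves the arm, as the interface text tells. Its arguments: {"type":"object","properties":{"deltas":{"type":"array","items":{"type":"array"}}},"required":["deltas"]}

```bash
mkdir -p pics; python3 - <<'E'
from cell import *
import cv2,numpy as np
print(read_state())
for n in ("scene","top"):
    d=get_image(n); cv2.imwrite(f"pics/{n}0.png",d["color"]); np.savez(f"{n}0.npz",**d)
    print(n,d["intrinsics"].tolist(),d["rvec"],d["tvec"])
E
```

```text
{'time': 0.0, 'joint_positions': array([ 1.06889822e+00,  8.79976035e-02,  1.37231726e+00,  1.82061935e-06,
        1.68360564e+00, -1.03107937e-01]), 'qd': array([ 0.00039655,  0.00078742,  0.00181674,  0.00027205,  0.00041087,
       -0.00094617]), 'tau': array([-2.52113841e-04, -3.51873350e+01, -3.13268387e+01, -2.34206800e-04,
        1.09787643e-02,  1.89189575e-05]), 'tool_pos': array([0.21332445, 0.50638286, 0.23008389]), 'orientation': array([-3.13927735e+00, -2.41394626e-04,  2.74280241e+00]), 'force': array([-0.0462147 , -0.12256154, -0.09012346]), 'torque': array([-0.02253427,  0.06052225, -0.00469295]), 'opening': 0.0850976262511397}
scene [[424.5691273913626, 0.0, 318.1021524201864], [0.0, 424.5691273913626, 204.82173436401143], [0.0, 0.0, 1.0]] [ 1.82823254  1.52221427 -0.68157811] [-0.08625432 -0.29458506  1.39059948]
top [[466.92236646420355, 0.0, 321.7491436094142], [0.0, 466.92236646420355, 206.105572954599], [0.0, 0.0, 1.0]] [ 2.17579642 -2.16404145  0.1262834 ] [-0.04596191  0.55764022  1.09810409]
```

View pics/scene0.png

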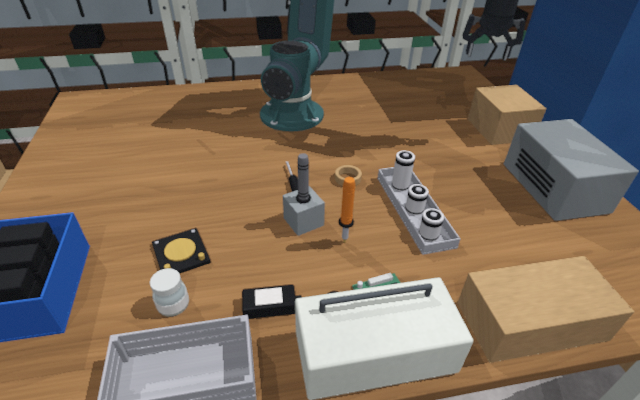

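View pics/top0.png

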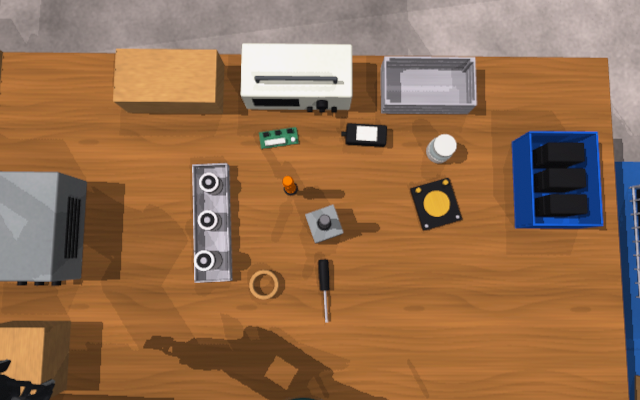

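Scene view: the tall cell is at (404,168), with short cells at (418,198) and (432,222). The grey probe is in its holder at (303,180), the orange look-alike at (348,205), and the test base with its brass disc at (180,250). In the top view the same things are: tall cell (204,261), probe (325,222), plate (437,204), orange probe (290,187).

The candidates for the cell are those three. The nearest to the robot stands visibly taller, which I'll check by depth and in a crop.

```bash
cat > h.py <<'E'
import cv2,numpy as np
from scipy.spatial.transform import Rotation as Ro
def cam(d):
    R=cv2.Rodrigues(np.array(d["rvec"],float))[0]; t=np.array(d["tvec"],float).ravel(); return R,t,np.array(d["intrinsics"])
def cloud(d):
    R,t,K=cam(d); z=d["range_z"]; v,u=np.mgrid[:z.shape[0],:z.shape[1]]
    P=np.stack([(u-K[0,2])/K[0,0]*z,(v-K[1,2])/K[1,1]*z,z],-1); W=(P-t)@R; W[z==0]=np.nan; return W
def onplane(d,uv,h):
    R,t,K=cam(d); r=R.T@np.linalg.solve(K,[uv[0],uv[1],1.]); c=-R.T@t; return c+r*(h-c[2])/r[2]
def proj(d,p):
    R,t,K=cam(d); return cv2.projectPoints(np.array([p],float),np.array(d["rvec"],float),t,K,None)[0].ravel()
def blob(m,uv):
    n,l,s,c=cv2.connectedComponentsWithStats(m.astype(np.uint8))
    k=min((i for i in range(1,n) if s[i,4]>12),key=lambda i:np.hypot(*(c[i]-uv))); return c[k],s[k],l==k
E
python3 - <<'E'
from h import *
t=np.load("top0.npz"); s=np.load("scene0.npz")
for n,d,pl,cells,pr in (("top",t,(437,204),[(204,261),(207,220),(209,182)],(325,222)),("scene",s,(180,250),[(404,157),(418,190),(432,216)],(303,158))):
    hsv=cv2.cvtColor(d["color"],cv2.COLOR_BGR2HSV); W=cloud(d)
    m=cv2.inRange(hsv,(18,120,120),(32,255,255)); c,st,_=blob(m>0,pl); print(n,"plate",c,st,onplane(d,c,.016))
    for uv in cells:
        w=W[uv[1]-6:uv[1]+7,uv[0]-6:uv[0]+7].reshape(-1,3); print(" cell",uv,np.nanmax(w[:,2]))
    for lab,uv,lo,hi in(("tall",cells[0],.088,.115),("sh1",cells[1],.056,.075),("sh2",cells[2],.056,.075),("probe",pr,.1,.2)):
        m=(W[...,2]>lo)&(W[...,2]<hi); c,st,l=blob(m,uv); w=W[l]; print(" ",lab,c.round(1),st,w.min(0).round(4),w.max(0).round(4),w.mean(0).round(4))
a=cv2.resize(s["color"][130:260,260:460],None,fx=3,fy=3,interpolation=3)
cv2.imwrite("pics/crop1.png",a)
E
```

```text
top plate [436.29338104 203.16636852] [423 190  27  27 559] [ 0.56834045 -0.32416506  0.016     ]
 cell (204, 261) 0.10476976066666513
 cell (207, 220) 0.07027931909873399
 cell (209, 182) 0.07001272601031219
  tall [203.9 260.5] [194 251  21  20 348] [0.4053 0.1992 0.0885] [0.4479 0.2442 0.1048] [0.4266 0.2206 0.0983]
  sh1 [207.1 220.1] [197 211  21  19 311] [0.4989 0.2025 0.057 ] [0.5418 0.2476 0.0703] [0.5199 0.2245 0.0637]
  sh2 [208.4 182.5] [199 173  20  20 309] [0.5864 0.202  0.0562] [0.6319 0.2475 0.07  ] [0.6086 0.2243 0.0636]
  probe [324. 221.] [319 215  11  13 120] [ 0.5009 -0.0573  0.1065] [ 0.523  -0.0361  0.1908] [ 0.5107 -0.0465  0.1766]
scene plate [179.38584071 248.95752212] [164 238  32  23 565] [ 0.56981938 -0.32365258  0.016     ]
 cell (404, 157) 0.10584768273107781
 cell (418, 190) 0.07051457423548857
 cell (432, 216) 0.07150339549094359
  tall [405.2 157.2] [396 150  19  16 237] [0.4011 0.1979 0.088 ] [0.4522 0.246  0.1058] [0.4329 0.2198 0.099 ]
  sh1 [418.1 191.2] [408 184  21  16 255] [0.498  0.2028 0.0561] [0.5455 0.2485 0.0705] [0.5252 0.2238 0.065 ]
  sh2 [433.  216.3] [422 208  22  18 299] [0.5876 0.2021 0.0561] [0.6353 0.2483 0.0715] [0.614  0.2238 0.0652]
  probe [303.  172.2] [298 153  11  40 409] [ 0.503  -0.058   0.1004] [ 0.5282 -0.0363  0.1894] [ 0.5216 -0.0476  0.1497]
```

View pics/crop1.png

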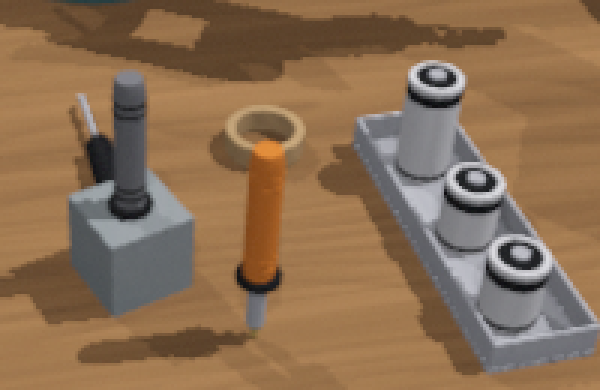

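The crop confirms it. The cell farthest back (nearest the robot) is the tall one, 0.105 m at its top against 0.070 m for the others. The grey probe stands in the grey block, and the orange one is free-standing. Next I'll work out the first move.

```bash
cat >> h.py <<'E'
def go(s,p,yaw=np.pi,down=True):
    """shift (m) in tool axes and turn/(2pi) to reach TCP p with tool down at yaw"""
    R=Ro.from_euler("xyz",s["orientation"]); T=Ro.from_euler("xyz",[np.pi,0,yaw])
    return (R.inv().apply(np.array(p)-s["tool_pos"])).round(4),((R.inv()*T).as_rotvec()/2/np.pi).round(4)
E
python3 - <<'E'
from cell import *
from h import *
t=np.load("top0.npz"); W=cloud(t)
for n,uv,lo in(("orange",(289,185),.06),("jar",(444,146),.06),("holder",(325,222),.06)):
    c,st,l=blob((W[...,2]>lo)&(W[...,2]<.25),uv); w=W[l]; print(n,w.min(0).round(3),w.max(0).round(3))
s=read_state(); print(go(s,[.4266,.2217,.18]))
E
```

```text
orange [0.579 0.016 0.062] [0.608 0.046 0.179]
jar [ 0.673 -0.357  0.06 ] [ 0.725 -0.305  0.082]
holder [ 0.47  -0.09   0.064] [ 0.556 -0.004  0.191]
(array([-0.3071, -0.1795,  0.0505]), array([-0.0003, -0.0001, -0.0635]))
```

play_rows(
  deltas=[
    [[-0.307, -0.18, 0.0], [0, 0, -0.0635], 1],
    [[-0.307, -0.18, 0.0], [0, 0, -0.0635], 1],
    [[-0.307, -0.18, 0.0], [0, 0, -0.0635], 1],
    [[-0.307, -0.18, 0.0], [0, 0, -0.0635], 1],
    [[-0.307, -0.18, 0.0], [0, 0, -0.0635], 1],
    [[-0.307, -0.18, 0.0], [0, 0, -0.0635], 1],
    [[-0.307, -0.18, 0.0], [0, 0, -0.0635], 1],
    [[-0.307, -0.18, 0.0], [0, 0, -0.0635], 1],
    [[-0.307, -0.18, 0.05], [0, 0, -0.0635], 1],
    [[-0.307, -0.18, 0.05], [0, 0, -0.0635], 1],
    [[-0.307, -0.18, 0.05], [0, 0, -0.0635], 1],
  ],
)

```text
time: 1.2
tool_pos: [0.4253, 0.2218, 0.18]
orientation: [-3.14, -0.004, -3.141]
force: [-0.2, 0.9, 0.8]
opening: 0.0855
```

```bash
python3 - <<'E'
from cell import *
from h import *
s=read_state(); print(s["time"],s["tool_pos"],s["orientation"],s["force"])
d=get_image("wrist"); np.savez("w1.npz",**d); cv2.imwrite("pics/w1.png",d["color"])
R,t,K=cam(d); print(K.tolist(),(-R.T@t).round(4),R.round(3).tolist())
print(go(s,[.4266,.2217,.055]))
E
```

```text
1.2 [0.42531166 0.22180615 0.18002859] [-3.14045911 -0.00405452 -3.14086032] [-0.17776377  0.91406162  0.77069679]
[[309.70691628693146, 0.0, 323.03711255172374], [0.0, 309.70691628693146, 201.61061196179526], [0.0, 0.0, 1.0]] [0.3457 0.2219 0.3225] [[-0.001, 1.0, -0.002], [0.95, 0.001, 0.312], [0.312, -0.001, -0.95]]
(array([-0.0018,  0.    ,  0.125 ]), array([-0.0002, -0.0006,  0.0001]))
```

View pics/w1.png

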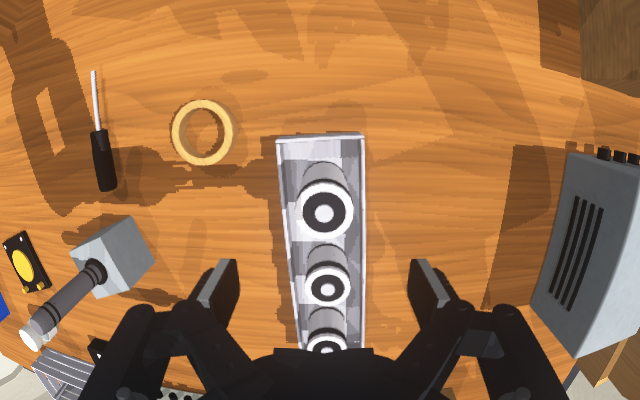

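Wrist view: the tall cell's stud is at about (324,213), between the open fingers. Casting that pixel onto the stud's height gives its centre.

```bash
cat >> h.py <<'E'
def fish(d,uv,h):
    R,t,K=cam(d); a=(np.array(uv,float)-K[:2,2])/K[0,0]; r=np.hypot(*a); q=np.r_[a/r*np.sin(r),np.cos(r)] if r>1e-9 else np.array([0,0,1.])
    q=R.T@q; c=-R.T@t; return c+q*(h-c[2])/q[2]
E
python3 - <<'E'
from cell import *
from h import *
d=np.load("w1.npz"); g=cv2.cvtColor(d["color"],6)
m=g>150; c,st,_=blob(m[190:240,305:343],(19,23)); c=c+[305,190]; print("stud",c,st,fish(d,c,.102))
dark=(g<110); c,st,_=blob(dark[185:242,298:350],(26,28)); c=c+[298,185]; print("ring",c,st,fish(d,c,.099))
E
```

```text
stud [323.82089552 213.25746269] [ 10  15  19  18 268] [0.42754094 0.22224689 0.102     ]
ring [323.66602502 211.48026949] [   5    8   42   39 1039] [0.42719814 0.22213008 0.099     ]
```

play_rows(
  deltas=[
    [[-0.002, 0, 0.03], [0, -0.0006, 0], 1],
    [[-0.002, 0, 0.06], [0, -0.0006, 0], 1],
    [[-0.002, 0, 0.09], [0, -0.0006, 0], 1],
    [[-0.002, 0, 0.11], [0, -0.0006, 0], 1],
    [[-0.002, 0, 0.12], [0, -0.0006, 0], 1],
    [[-0.002, 0, 0.125], [0, -0.0006, 0], 1],
    [[-0.002, 0, 0.125], [0, -0.0006, 0], 1],
    [[-0.002, 0, 0.125], [0, -0.0006, 0], 1],
    [[-0.002, 0, 0.125], [0, -0.0006, 0], -1],
    [[-0.002, 0, 0.125], [0, -0.0006, 0], -1],
    [[-0.002, 0, 0.125], [0, -0.0006, 0], -1],
    [[-0.002, 0, 0.125], [0, -0.0006, 0], -1],
    [[-0.002, 0, 0.125], [0, -0.0006, 0], -1],
    [[-0.002, 0, 0.125], [0, -0.0006, 0], -1],
    [[-0.002, 0, 0.125], [0, -0.0006, 0], -1],
    [[-0.002, 0, 0.125], [0, -0.0006, 0], -1],
  ],
)

```text
time: 2.85
tool_pos: [0.4292, 0.2221, 0.0571]
orientation: [3.141, 0.005, -3.141]
force: [0.1, 0.7, 5.3]
opening: 0.0449
```

play_rows(
  deltas=[
    [[0, 0, -0.01], [0, 0, 0], -1],
    [[0, 0, -0.03], [0, 0, 0], -1],
    [[0, 0, -0.06], [0, 0.0006, 0], -1],
    [[0, 0, -0.1], [0, 0.0006, 0], -1],
    [[0, 0, -0.14], [0, 0.0006, 0], -1],
    [[0, 0, -0.18], [0, 0.0006, 0], -1],
    [[0, 0, -0.21], [0, 0.0006, 0], -1],
    [[0, 0, -0.225], [0, 0.0006, 0], -1],
    [[0, 0, -0.225], [0, 0.0006, 0], -1],
    [[0, 0, -0.225], [0, 0.0006, 0], -1],
    [[0, 0, -0.225], [0, 0.0006, 0], -1],
  ],
)

```text
time: 3.95
tool_pos: [0.4268, 0.2214, 0.2783]
orientation: [-3.14, -0.005, -3.141]
force: [-0.2, -0.0, -3.1]
opening: 0.0448
```

```bash
python3 - <<'E'
from cell import *
from h import *
s=read_state(); print(s["time"],s["tool_pos"],s["orientation"],s["force"],s["opening"])
d=get_image("scene"); W=cloud(d); 
for lo,hi in((.3,.335),(.24,.26)):
    m=(W[...,2]>lo)&(W[...,2]<hi)&(np.abs(W[...,0]-.427)<.06)&(np.abs(W[...,1]-.222)<.024); 
    if m.any(): print(lo,W[m].min(0),W[m].max(0))
cv2.imwrite("pics/lift.png",cv2.resize(d["color"][30:250,300:500],None,fx=2.5,fy=2.5))
for p in([.40,.0,.28],[.569,-.324,.28],[.569,-.324,.1]): print(go(s,p))
E
```

```text
3.95 [0.42677101 0.22136239 0.27830521] [-3.1396571  -0.00517915 -3.14147215] [-0.15716219 -0.04185014 -3.11226838] 0.04478729064921414
0.3 [0.40147392 0.19836518 0.300221  ] [0.45089888 0.24586694 0.33486304]
0.24 [0.4161927  0.19809516 0.24010042] [0.45037935 0.24020241 0.25989091]
(array([ 0.0268, -0.2214, -0.0011]), array([-0.0003, -0.0008,  0.    ]))
(array([-0.1422, -0.5454, -0.0014]), array([-0.0003, -0.0008,  0.    ]))
(array([-0.1431, -0.545 ,  0.1786]), array([-0.0003, -0.0008,  0.    ]))
```

View pics/lift.png

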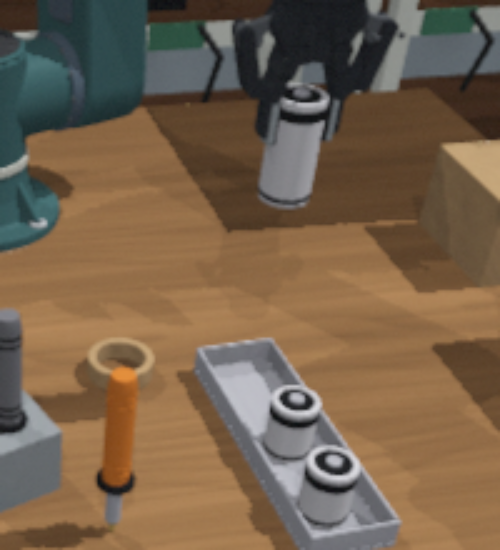

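The cell is held upright, and its place in the tray (crop, around (240,370)) is empty. Now I'll carry it across on the robot's side of the holder.

play_rows(
  deltas=[
    [[0, -0.015, 0], [0, 0, 0], -1],
    [[0, -0.04, 0], [0, 0, 0], -1],
    [[0, -0.08, 0], [0, 0, 0], -1],
    [[0, -0.12, 0], [0, 0, 0], -1],
    [[0, -0.16, 0], [0, 0, 0], -1],
    [[0, -0.2, 0], [0, 0, 0], -1],
    [[0, -0.24, 0], [0, 0, 0], -1],
    [[-0.01, -0.28, 0], [0, 0, 0], -1],
    [[-0.03, -0.32, 0], [0, 0, 0], -1],
    [[-0.05, -0.36, 0], [0, -0.0006, 0], -1],
    [[-0.07, -0.4, 0], [0, -0.0006, 0], -1],
    [[-0.09, -0.44, 0], [0, -0.0006, 0], -1],
    [[-0.11, -0.48, 0], [0, -0.0006, 0], -1],
    [[-0.13, -0.52, 0], [0, -0.0006, 0], -1],
    [[-0.142, -0.545, 0.02], [0, -0.0006, 0], -1],
    [[-0.142, -0.545, 0.05], [0, -0.0006, 0], -1],
    [[-0.142, -0.545, 0.08], [0, -0.0006, 0], -1],
    [[-0.142, -0.545, 0.1], [0, -0.0006, 0], -1],
    [[-0.142, -0.545, 0.1], [0, -0.0006, 0], -1],
    [[-0.142, -0.545, 0.1], [0, -0.0006, 0], -1],
  ],
)

```text
time: 6.0
tool_pos: [0.5691, -0.3235, 0.1806]
orientation: [3.141, 0.002, 3.141]
force: [-1.2, 0.7, -2.8]
opening: 0.0448
```

```bash
python3 - <<'E'
from cell import *
from h import *
s=read_state(); print(s["time"],s["tool_pos"],s["orientation"],s["force"],s["opening"])
d=get_image("wrist"); np.savez("w2.npz",**d)
hsv=cv2.cvtColor(d["color"],cv2.COLOR_BGR2HSV)
sc=get_image("scene"); np.savez("s2.npz",**sc)
cv2.imwrite("pics/p2.png",np.hstack([d["color"][120:400,160:480],cv2.resize(sc["color"][150:300,100:260],(299,280))]))
E
```

```text
6.0 [ 0.56909527 -0.32354209  0.18059665] [3.14065211e+00 2.04413983e-03 3.14124972e+00] [-1.18048958  0.68974414 -2.78024883] 0.044813945721546115
```

View pics/p2.png

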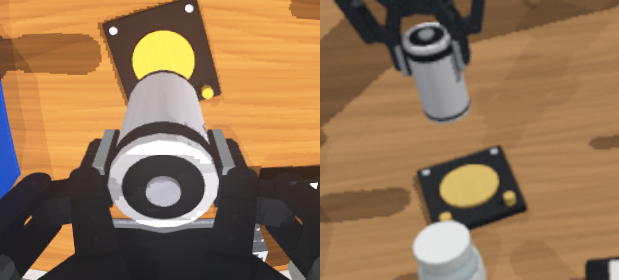

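Wrist crop (left): stud at (163,191), the plate partly hidden at (163,60). Scene crop (right): the cell hangs above the plate with nothing in the way. Next: stud position against the plate centre.

```bash
python3 - <<'E'
from cell import *
from h import *
d=np.load("w2.npz"); g=cv2.cvtColor(d["color"],6)
y0,x0=290,300; m=g[y0:335,x0:346]>110; c,st,_=blob(m,(23,21)); c=c+[x0,y0]; print("stud",c,st,fish(d,c,.2255))
# plate: fit circle through its yellow rim cast on z=.016, upper part only (not hidden)
hsv=cv2.cvtColor(d["color"],cv2.COLOR_BGR2HSV); m=cv2.inRange(hsv,(20,120,150),(35,255,255)); c,st,l=blob(m>0,(323,180))
ct=max(cv2.findContours(l.astype(np.uint8),0,1)[0],key=len)[:,0,:]
P=np.array([fish(d,p,.016)[:2] for p in ct]); from scipy.optimize import least_squares
r=least_squares(lambda q:np.hypot(*(P-q).T)-.032,P.mean(0),loss="cauchy",f_scale=.001); print("plate",r.x,st)
s=np.load("s2.npz"); W=cloud(s); m=(W[...,2]>.218)&(W[...,2]<.24)&(np.abs(W[...,0]-.57)<.03)&(np.abs(W[...,1]+.324)<.03)
print(W[m].min(0),W[m].max(0)); 
E
```

```text
stud [322.80258519 311.09518214] [  6   6  35  31 851] [ 0.56669153 -0.32368652  0.2255    ]
plate [ 0.5696948  -0.32356074] [ 292  151   62   48 2225]
[ 0.5462008  -0.35365169  0.21820495] [ 0.59253141 -0.29425922  0.23978555]
```

play_rows(
  deltas=[
    [[0, 0, 0.03], [0, 0, 0], -1],
    [[0, 0, 0.06], [0, 0, 0], -1],
    [[0, 0, 0.085], [0, 0, 0], -1],
    [[0, 0, 0.1], [0, 0, 0], -1],
    [[-0.0005, 0, 0.105], [0, 0, 0], -1],
    [[-0.0005, 0, 0.107], [0, 0, 0], -1],
    [[-0.0005, 0, 0.108], [0, 0, 0], -1],
    [[-0.0005, 0, 0.108], [0, 0, 0], -1],
    [[-0.0005, 0, 0.108], [0, 0, 0], -1],
  ],
)

```text
time: 7.0
tool_pos: [0.5714, -0.3236, 0.0748]
orientation: [-3.14, 0.006, -3.141]
force: [0.0, -0.1, -3.4]
opening: 0.0448
```

play_rows(
  deltas=[
    [[0, 0, 0.001], [0, 0, 0], -1],
    [[0, 0, 0.0015], [0, 0, 0], -1],
    [[0, 0, 0.0015], [0, 0, 0], -1],
    [[0, 0, 0.0015], [0, 0, 0], -1],
  ],
)

```text
time: 7.4
tool_pos: [0.5707, -0.3232, 0.0717]
orientation: [3.141, 0.004, -3.141]
force: [0.6, 0.4, -3.0]
opening: 0.0445
```

play_rows(
  deltas=[
    [[0, 0, 0.001], [0, 0, 0], -1],
    [[0, 0, 0.001], [0, 0, 0], -1],
    [[0, 0, 0.001], [0, 0, 0], -1],
  ],
)

```text
time: 7.7
tool_pos: [0.5707, -0.3231, 0.0707]
orientation: [3.141, 0.004, -3.141]
force: [1.0, 0.0, -3.3]
opening: 0.0446
```

play_rows(
  deltas=[
    [[0, 0, 0.001], [0, 0, 0], -1],
    [[0, 0, 0.001], [0, 0, 0], -1],
    [[0, 0, 0.001], [0, 0, 0], -1],
  ],
)

```text
time: 8.0
tool_pos: [0.5707, -0.3232, 0.0697]
orientation: [3.141, 0.004, -3.141]
force: [-0.2, -0.8, -2.5]
opening: 0.0446
```

play_rows(
  deltas=[
    [[0, 0, 0.001], [0, 0, 0], -1],
    [[0, 0, 0.001], [0, 0, 0], -1],
    [[0, 0, 0.001], [0, 0, 0], -1],
  ],
)

```text
time: 8.3
tool_pos: [0.5709, -0.3233, 0.0692]
orientation: [-3.141, 0.004, -3.141]
force: [-0.2, 0.5, 0.2]
opening: 0.0448
```

play_rows(
  deltas=[
    [[0, 0, 0.0007], [0, 0, 0], -1],
    [[0, 0, 0.0007], [0, 0, 0], -1],
    [[0, 0, 0.0007], [0, 0, 0], -1],
  ],
)

```text
time: 8.6
tool_pos: [0.571, -0.3233, 0.0692]
orientation: [-3.141, 0.005, -3.141]
force: [-2.5, 2.2, 4.0]
opening: 0.0449
```

Force changed from −3 to +4 N, so the cell is down. I'll release it, then rise straight up.

play_rows(
  deltas=[
    [[0, 0, -0.0007], [0, 0, 0], -1],
    [[0, 0, -0.0007], [0, 0, 0], 0.3],
    [[0, 0, -0.0007], [0, 0, 0], 0.6],
    [[0, 0, -0.0007], [0, 0, 0], 1],
    [[0, 0, -0.0007], [0, 0, 0], 1],
    [[0, 0, -0.0007], [0, 0, 0], 1],
    [[0, 0, -0.0007], [0, 0, 0], 1],
    [[0, 0, -0.0007], [0, 0, 0], 1],
    [[0, 0, -0.01], [0, 0, 0], 1],
    [[0, 0, -0.03], [0, 0, 0], 1],
    [[0, 0, -0.07], [0, 0, 0], 1],
    [[0, 0, -0.11], [0, 0, 0], 1],
    [[0, 0, -0.15], [0, 0, 0], 1],
    [[0, 0, -0.17], [0, 0, 0], 1],
    [[0, 0, -0.17], [0, 0, 0], 1],
    [[0, 0, -0.17], [0, 0, 0], 1],
  ],
)

```text
time: 10.2
tool_pos: [0.5701, -0.3232, 0.2382]
orientation: [-3.141, 0.004, -3.141]
force: [-0.4, -0.9, -1.0]
opening: 0.0853
```

```bash
python3 - <<'E'
from cell import *
from h import *
s=read_state(); print(s["time"],s["tool_pos"],s["orientation"],s["opening"])
w=get_image("wrist"); t=get_image("top"); sc=get_image("scene"); np.savez("w3.npz",**w)
cv2.imwrite("pics/p3.png",np.hstack([w["color"][100:400,160:480],cv2.resize(sc["color"][150:300,100:260],(320,300))]))
for d in(t,sc):
    W=cloud(d); m=(W[...,2]>.105)&(W[...,2]<.13)&(np.abs(W[...,0]-.57)<.04)&(np.abs(W[...,1]+.324)<.04)
    print(m.sum(),W[m].min(0).round(4),W[m].max(0).round(4))
g=cv2.cvtColor(w["color"],6); cs=cv2.HoughCircles(cv2.medianBlur(g,3),3,1,15,param1=120,param2=22,minRadius=5,maxRadius=40)
print(cs)
E
```

```text
10.2 [ 0.57008715 -0.32315494  0.23817464] [-3.14134781  0.00423768 -3.14139329] 0.08530265025573117
193 [ 0.5464 -0.3409  0.1054] [ 0.5829 -0.2997  0.1172]
349 [ 0.5447 -0.3445  0.105 ] [ 0.5939 -0.2994  0.1184]
[[[315.5 284.5  22.1]
  [595.5  47.5  27.5]
  [322.5 186.5  21.6]
  [314.5 299.5  29.3]
  [322.5 170.5  21.3]
  [558.5 329.5  23.9]
  [551.5 278.5  25.7]
  [617.5 157.5  21.5]
  [554.5 314.5  21.6]
  [599.5  63.5  11.4]
  [580.5  56.5  11.8]
  [562.5 143.5  16.6]
  [ 43.5 121.5  12.7]]]
```

View pics/p3.png

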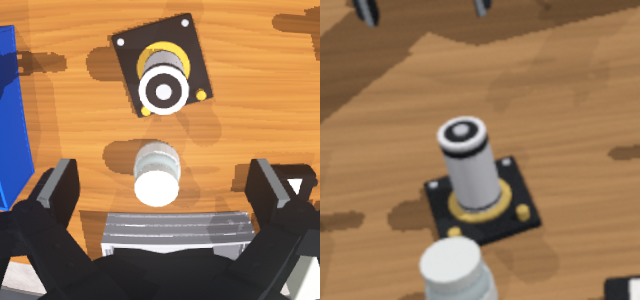

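The cell stands upright in the middle of the plate (stud at about (163,91) in the left crop), and it is released. I'll measure stud and plate, then work out the move to above the probe.

```bash
cat >> h.py <<'E'
def stud(d,uv,h,th=150,w=13):
    g=cv2.cvtColor(d["color"],6); u,v=map(int,uv); c,st,_=blob(g[v-w:v+w,u-w:u+w]>th,(w,w)); return c+[u-w,v-w],st,fish(d,c+[u-w,v-w],h)
E
python3 - <<'E'
from cell import *
from h import *
d=np.load("w3.npz"); print(stud(d,(323,191),.114))
hsv=cv2.cvtColor(d["color"],cv2.COLOR_BGR2HSV); m=cv2.inRange(hsv,(20,120,120),(35,255,255)); c,st,l=blob(m>0,(323,155))
ct=max(cv2.findContours(l.astype(np.uint8),0,1)[0],key=len)[:,0,:]
P=np.array([fish(d,p,.016)[:2] for p in ct]); from scipy.optimize import least_squares
r=least_squares(lambda q:np.hypot(*(P-q).T)-.032,[.57,-.324],loss="cauchy",f_scale=.001); print("plate",r.x,st)
print(go(read_state(),[.512,-.047,.24]))
E
```

```text
(array([323.32338308, 191.62189055]), array([  6,   6,  16,  16, 201], dtype=int32), array([ 0.56976416, -0.32303847,  0.114     ]))
plate [ 0.5703495  -0.32321641] [297 142  53  36 578]
(array([ 0.0573,  0.2757, -0.0041]), array([ 0.0005, -0.0001,  0.    ]))
```

Stud (0.5698, −0.3230) and plate centre (0.5703, −0.3232) agree within 1 mm. Next, to above the probe.

play_rows(
  deltas=[
    [[0.01, 0.04, -0.004], [0, 0, 0], 1],
    [[0.02, 0.085, -0.004], [0, 0, 0], 1],
    [[0.03, 0.13, -0.004], [0, 0, 0], 1],
    [[0.04, 0.175, -0.004], [0, 0, 0], 1],
    [[0.048, 0.22, -0.004], [0, 0, 0], 1],
    [[0.055, 0.26, -0.004], [0, 0, 0], 1],
    [[0.057, 0.276, -0.004], [0, 0, 0], 1],
    [[0.057, 0.276, -0.004], [0, 0, 0], 1],
    [[0.057, 0.276, -0.004], [0, 0, 0], 1],
    [[0.057, 0.276, -0.004], [0, 0, 0], 1],
  ],
)

```text
time: 11.35
tool_pos: [0.5132, -0.0485, 0.2411]
orientation: [-3.141, 0.003, 3.14]
force: [-0.6, -0.6, -0.0]
opening: 0.0856
```

```bash
python3 - <<'E'
from cell import *
from h import *
s=read_state(); print(s["time"],s["tool_pos"],s["orientation"],s["opening"])
d=get_image("wrist"); np.savez("w4.npz",**d); cv2.imwrite("pics/p4.png",d["color"])
R,t,K=cam(d); p=np.array([.512,-.047,.186]); q=R@p+t; th=np.arctan2(np.hypot(q[0],q[1]),q[2]); print("expect top at",K[:2,2]+K[0,0]*th*q[:2]/np.hypot(q[0],q[1]))
E
```

```text
11.35 [ 0.51319362 -0.04850844  0.24113851] [-3.14126214e+00  2.56535474e-03  3.14010607e+00] 0.08557625063645771
expect top at [325.34484702 219.73696567]
```

View pics/p4.png

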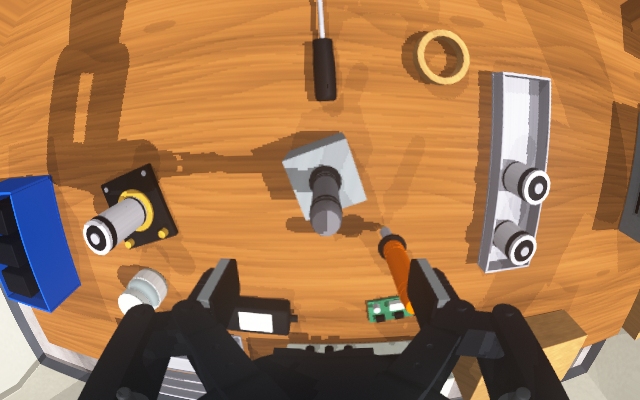

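The grey probe is under the gripper with its top at about (325,220), as predicted. The orange one at (400,265) stands off to the side, clear of the finger path (80 mm away in x). I'll descend and grip.

play_rows(
  deltas=[
    [[0.001, 0.001, 0.03], [0, 0, 0], 1],
    [[0.001, 0.001, 0.06], [0, 0, 0], 1],
    [[0.001, 0.001, 0.09], [0, 0, 0], 1],
    [[0.001, 0.001, 0.108], [0, 0, 0], 1],
    [[0.001, 0.001, 0.115], [0, 0, 0], 1],
    [[0.001, 0.001, 0.115], [0, 0, 0], 1],
    [[0.001, 0.001, 0.115], [0, 0, 0], 1],
    [[0.001, 0.001, 0.115], [0, 0, 0], -1],
    [[0.001, 0.001, 0.115], [0, 0, 0], -1],
    [[0.001, 0.001, 0.115], [0, 0, 0], -1],
    [[0.001, 0.001, 0.115], [0, 0, 0], -1],
    [[0.001, 0.001, 0.115], [0, 0, 0], -1],
    [[0.001, 0.001, 0.115], [0, 0, 0], -1],
    [[0.001, 0.001, 0.115], [0, 0, 0], -1],
    [[0.001, 0.001, 0.115], [0, 0, 0], -1],
    [[0.001, 0.001, 0.115], [0, 0, 0], -1],
    [[0.001, 0.001, 0.115], [0, 0, 0], -1],
    [[0.001, 0.001, 0.115], [0, 0, 0], -1],
  ],
)

```text
time: 13.2
tool_pos: [0.5128, -0.0464, 0.1274]
orientation: [-3.141, 0.005, -3.141]
force: [0.3, -1.4, 5.5]
opening: 0.0226
```

play_rows(
  deltas=[
    [[0, 0, -0.01], [0, 0, 0], -1],
    [[0, 0, -0.03], [0, 0, 0], -1],
    [[0, 0, -0.06], [0, 0, 0], -1],
    [[0, 0, -0.09], [0, 0, 0], -1],
    [[0, 0, -0.12], [0, 0, 0], -1],
    [[0, 0, -0.14], [0, 0, 0], -1],
    [[0, 0, -0.15], [0, 0, 0], -1],
    [[0, 0, -0.15], [0, 0, 0], -1],
    [[0, 0, -0.15], [0, 0, 0], -1],
    [[0, 0, -0.15], [0, 0, 0], -1],
  ],
)

```text
time: 14.2
tool_pos: [0.5112, -0.046, 0.2747]
orientation: [3.141, -0.0, -3.141]
force: [0.6, -0.3, -1.8]
opening: 0.0227
```

```bash
python3 - <<'E'
from cell import *
from h import *
s=read_state(); print(s["time"],s["tool_pos"],s["orientation"],s["force"],s["opening"])
w=get_image("wrist"); t=get_image("top"); sc=get_image("scene")
for n,d in(("w",w),("t",t),("s",sc)): np.savez(f"{n}5.npz",**d)
cv2.imwrite("pics/p5.png",np.hstack([w["color"][100:400,180:480],cv2.resize(sc["color"][70:240,220:400],(360,340))[:300]]))
print(go(s,[.570,-.323,.277]))
E
```

```text
14.2 [ 0.51118699 -0.04600886  0.27472412] [ 3.14057711e+00 -1.00758645e-04 -3.14134557e+00] [ 0.58518811 -0.28184156 -1.83516145] 0.022735968831227853
(array([-0.0587, -0.277 , -0.0026]), array([ 0.0002, -0.    ,  0.    ]))
```

View pics/p5.png

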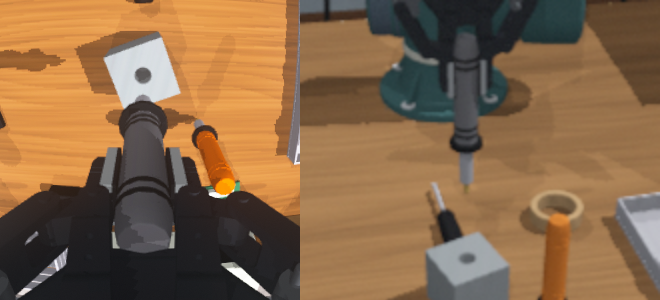

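The probe is out of the holder (hole empty at crop (143,75)) and hangs upright; the orange one hasn't been touched. I'll move it to above the cell.

play_rows(
  deltas=[
    [[-0.006, -0.03, -0.002], [0, 0, 0], -1],
    [[-0.013, -0.065, -0.002], [0, 0, 0], -1],
    [[-0.022, -0.105, -0.002], [0, 0, 0], -1],
    [[-0.03, -0.145, -0.002], [0, 0, 0], -1],
    [[-0.039, -0.185, -0.002], [0, 0, 0], -1],
    [[-0.047, -0.225, -0.002], [0, 0, 0], -1],
    [[-0.054, -0.255, -0.002], [0, 0, 0], -1],
    [[-0.059, -0.277, -0.002], [0, 0, 0], -1],
    [[-0.059, -0.277, 0.01], [0, 0, 0], -1],
    [[-0.059, -0.277, 0.02], [0, 0, 0], -1],
    [[-0.059, -0.277, 0.028], [0, 0, 0], -1],
    [[-0.059, -0.277, 0.028], [0, 0, 0], -1],
    [[-0.059, -0.277, 0.028], [0, 0, 0], -1],
    [[-0.059, -0.277, 0.028], [0, 0, 0], -1],
  ],
)

```text
time: 15.75
tool_pos: [0.5713, -0.3226, 0.2501]
orientation: [-3.141, 0.005, -3.14]
force: [-0.0, 0.1, -1.4]
opening: 0.0225
```

```bash
python3 - <<'E'
from cell import *
from h import *
s=read_state(); print(s["time"],s["tool_pos"],s["orientation"],s["force"],s["opening"])
w=get_image("wrist"); sc=get_image("scene")
for n,d in(("w",w),("s",sc)): np.savez(f"{n}6.npz",**d)
a=cv2.resize(w["color"][170:370,260:390],None,fx=3,fy=3,interpolation=2); b=cv2.resize(sc["color"][130:280,140:220],None,fx=4,fy=4,interpolation=2)
cv2.imwrite("pics/p6.png",np.hstack([a,b]))
E
```

```text
15.75 [ 0.57133999 -0.32263244  0.25009619] [-3.14081043  0.00504073 -3.14048906] [-0.02938855  0.08078217 -1.35192844] 0.022479984328755538
```

View pics/p6.png

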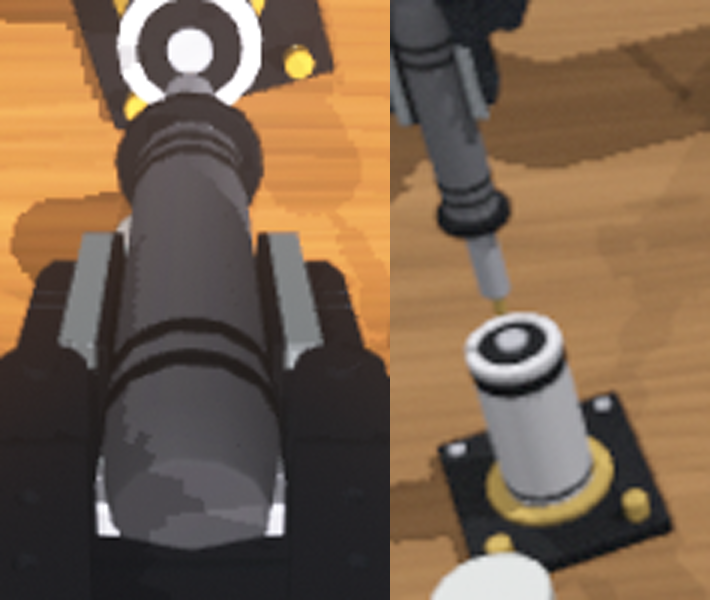

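Left: stud at (190,50), with the barrel pointing at it. Right (scene): spring tip at (503,311), stud at (513,342). I'll cast the scene's tip and stud pixels at their heights and compare.

```bash
python3 - <<'E'
from h import *
s=np.load("s6.npz"); w=np.load("w6.npz")
S=onplane(s,(170.6,215.6),.114); print("scene stud",S)
for z in(.129,.133,.137): T=onplane(s,(168.2,207.6),z); print(z,"tip",T,"tip-stud",(T-S)[:2])
print("wrist stud",fish(w,(323.4,186.7),.114))
# flange silhouette in the wrist: disc dia 34, z ~ TCP-.057-> .193..199 : left/right/far edges in crop (117..262, 94)
for uv in((188.5/3+260,94/3+170),): print("flange far rim underside",fish(w,uv,.193), "-> centre x",fish(w,uv,.193)[0]+.017)
for uv in((117/3+260,160/3+170),(263/3+260,160/3+170)): print("flange side",fish(w,uv,.196))
for uv in((168/3+260,85/3+170),(211/3+260,85/3+170)): print("barrel side",fish(w,uv,.15))
# vertical check: handle axis in scene
for z in(.133,.2): print(proj(s,[.570,-.323,z]))
E
```

```text
scene stud [ 0.57256237 -0.32182131  0.114     ]
0.129 tip [ 0.56522226 -0.32385491  0.129     ] tip-stud [-0.0073401 -0.0020336]
0.133 tip [ 0.57009941 -0.32268786  0.133     ] tip-stud [-0.00246296 -0.00086655]
0.137 tip [ 0.57497655 -0.32152082  0.137     ] tip-stud [0.00241419 0.0003005 ]
wrist stud [ 0.56994182 -0.3224982   0.114     ]
flange far rim underside [ 0.55764858 -0.32289266  0.193     ] -> centre x 0.5746485826224573
flange side [ 0.57259612 -0.33923926  0.196     ]
flange side [ 0.57255279 -0.3058323   0.196     ]
barrel side [ 0.56958664 -0.3285769   0.15      ]
barrel side [ 0.56957203 -0.31680001  0.15      ]
[168.03832234 207.58489358]
[160.34663313 180.2746869 ]
```

y is within 1 mm. x depends on the assumed tip height, so I'll go closer and look again.

play_rows(
  deltas=[
    [[0, 0, 0.006], [0, 0, 0], -1],
    [[0, 0, 0.012], [0, 0, 0], -1],
    [[0, 0, 0.014], [0, 0, 0], -1],
    [[0, 0, 0.014], [0, 0, 0], -1],
    [[0, 0, 0.014], [0, 0, 0], -1],
  ],
)

```text
time: 16.35
tool_pos: [0.5711, -0.3232, 0.2349]
orientation: [3.141, 0.004, -3.141]
force: [0.8, -0.3, -0.7]
opening: 0.0226
```

```bash
python3 - <<'E'
from cell import *
from h import *
s=read_state(); print(s["time"],s["tool_pos"],s["orientation"],s["force"],s["opening"])
w=get_image("wrist"); sc=get_image("scene")
for n,d in(("w",w),("s",sc)): np.savez(f"{n}7.npz",**d)
a=cv2.resize(w["color"][170:230,290:350],None,fx=6.5,fy=6.5,interpolation=0); b=cv2.resize(sc["color"][190:230,150:190],None,fx=9.75,fy=9.75,interpolation=0)
cv2.imwrite("pics/p7.png",np.hstack([a,b]))
print(stud(w,(323,186),.114,200,9))
E
```

```text
16.35 [ 0.57111779 -0.3232107   0.23487396] [ 3.14130913  0.00354533 -3.14144263] [ 0.78752137 -0.31232778 -0.72885739] 0.022602612346662512
(array([323.75423729, 189.48305085]), array([  2,   8,  15,  10, 118], dtype=int32), array([ 0.56770593, -0.32265791,  0.114     ]))
```

View pics/p7.png

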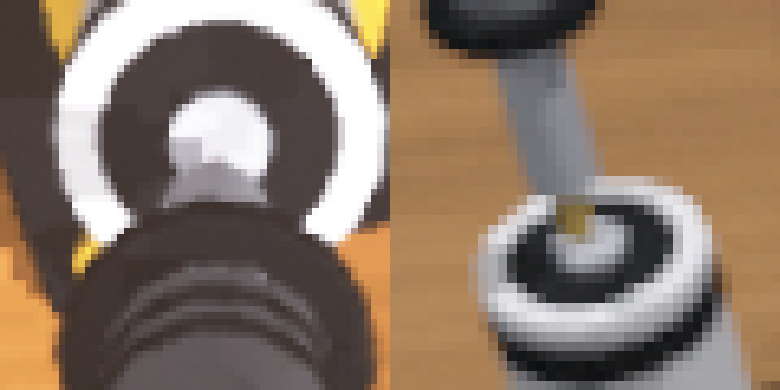

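Right (scene crop): tip end at about (574,237), stud centre (591,244). Left (wrist crop): barrel end at (213,170), just in front of the stud at (220,140). I'll convert these to an offset.

```bash
python3 - <<'E'
from h import *
s=np.load("s7.npz"); w=np.load("w7.npz")
px=lambda u,v:((u-390)/9.75+150-.5,v/9.75+190-.5)
S=onplane(s,px(591,244),.114)
for z in(.115,.117,.119): print(z,(onplane(s,px(574,237),z)-S)[:2])
wp=lambda u,v:(u/6.5+290-.5,v/6.5+170-.5)
print("wrist stud",fish(w,wp(221,143),.114)) 
# barrel end (z=tip+.016) far edge, radius 7
for z in(.115,.117,.119): b=fish(w,wp(213,165),z+.016); print(z,"barrel far edge",b,"axis x",b[0]+.007)
E
```

```text
0.115 [-0.00159638 -0.00325002]
0.117 [ 0.00077383 -0.00267252]
0.119 [ 0.00314405 -0.00209502]
wrist stud [ 0.56956851 -0.32288206  0.114     ]
0.115 barrel far edge [ 0.56738585 -0.32392798  0.131     ] axis x 0.5743858525202792
0.117 barrel far edge [ 0.56675942 -0.32392245  0.133     ] axis x 0.573759419527357
0.119 barrel far edge [ 0.56613299 -0.32391692  0.135     ] axis x 0.5731329865344348
```

The estimates put the tip about 2 mm too far in +x and 1.5 mm in −y. I'll correct that, then descend in steps while watching the force.

play_rows(
  deltas=[
    [[0.002, 0.0015, 0], [0, 0, 0], -1],
    [[0.002, 0.0015, 0], [0, 0, 0], -1],
    [[0.002, 0.0015, 0.001], [0, 0, 0], -1],
    [[0.002, 0.0015, 0.002], [0, 0, 0], -1],
    [[0.002, 0.0015, 0.003], [0, 0, 0], -1],
    [[0.002, 0.0015, 0.004], [0, 0, 0], -1],
    [[0.002, 0.0015, 0.004], [0, 0, 0], -1],
    [[0.002, 0.0015, 0.004], [0, 0, 0], -1],
  ],
)

```text
time: 17.25
tool_pos: [0.5692, -0.3217, 0.2313]
orientation: [-3.142, 0.004, -3.141]
force: [-0.8, 0.9, 0.5]
opening: 0.0229
```

play_rows(
  deltas=[
    [[0, 0, 0.001], [0, 0, 0], -1],
    [[0, 0, 0.002], [0, 0, 0], -1],
    [[0, 0, 0.002], [0, 0, 0], -1],
    [[0, 0, 0.002], [0, 0, 0], -1],
  ],
)

```text
time: 17.65
tool_pos: [0.5692, -0.3217, 0.2293]
orientation: [-3.142, 0.004, -3.141]
force: [-0.4, 0.1, 1.1]
opening: 0.0225
```

play_rows(
  deltas=[
    [[0, 0, 0.001], [0, 0, 0], -1],
    [[0, 0, 0.002], [0, 0, 0], -1],
    [[0, 0, 0.002], [0, 0, 0], -1],
    [[0, 0, 0.002], [0, 0, 0], -1],
  ],
)

```text
time: 18.05
tool_pos: [0.5692, -0.3217, 0.2273]
orientation: [-3.142, 0.004, -3.141]
force: [-0.5, -0.3, 2.1]
opening: 0.0223
```

The net force is now about 3.3 N over the free-hanging baseline, close to half way. I'll average more force readings and look.

```bash
python3 - <<'E'
from cell import *
from h import *
F=[]
for i in range(12):
    sc=get_image("scene" if i%2 else "wrist"); F.append(read_state()["force"]); 
    if i%2==0: w=sc
print(np.mean(F,0),np.std(F,0)); s=read_state(); print(s["time"],s["tool_pos"],s["orientation"])
for n,d in(("w",w),("s",sc)): np.savez(f"{n}8.npz",**d)
a=cv2.resize(w["color"][170:230,290:350],None,fx=6.5,fy=6.5,interpolation=0); b=cv2.resize(sc["color"][190:230,150:190],None,fx=9.75,fy=9.75,interpolation=0)
cv2.imwrite("pics/p8.png",np.hstack([a,b]))
W=cloud(sc)
E
```

```text
[-0.15563593  0.10716596  1.37572855] [0.50346086 0.38402514 0.44535825]
18.65 [ 0.56920739 -0.32170757  0.2271022 ] [ 3.14151165  0.00389505 -3.14139495]
```

View pics/p8.png

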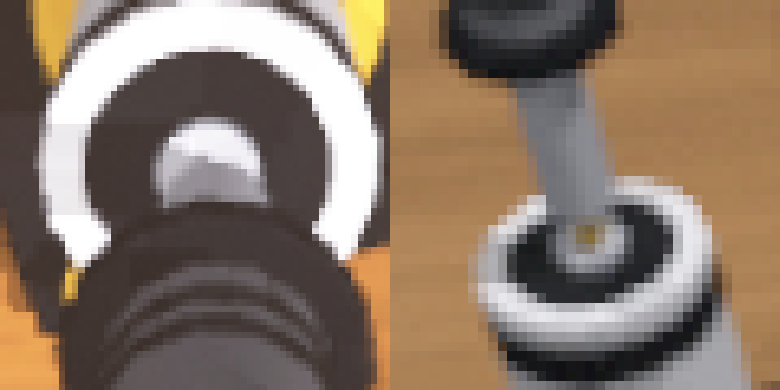

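The tip sits on the stud centre (tip (590,238), stud (591,244)). Net force is about 2.6 N, or about 4.5 mm of travel, so I'll go 1 mm further to reach half way.

play_rows(
  deltas=[
    [[0, 0, 0.0005], [0, 0, 0], -1],
    [[0, 0, 0.001], [0, 0, 0], -1],
    [[0, 0, 0.001], [0, 0, 0], -1],
    [[0, 0, 0.001], [0, 0, 0], -1],
    [[0, 0, 0.001], [0, 0, 0], -1],
  ],
)

```text
time: 19.15
tool_pos: [0.5692, -0.3217, 0.2262]
orientation: [3.142, 0.004, -3.141]
force: [0.1, 1.3, 2.7]
opening: 0.0231
```

```bash
python3 - <<'E'
from cell import *
from h import *
F=[]
for i in range(16):
    d=get_image("top" if i==15 else "scene"); F.append(read_state()["force"]) 
    if i==14: sc=d
print("F",np.mean(F,0).round(2),np.std(F,0).round(2)); s=read_state(); print(s["time"],s["tool_pos"],s["opening"])
t0=np.load("top0.npz"); W=cloud(d); W0=cloud(t0)
for n,uv in(("short1",(207,220)),("short2",(208,182)),("jar",(444,146))):
    for V in(W0,W):
        try: c,st,l=blob((V[...,2]>.056)&(V[...,2]<.085),uv); print(n,c.round(1),V[l].mean(0).round(4))
        except Exception as e: print(n,e)
df=cv2.absdiff(d["color"],t0["color"]).max(2)
for n,(u,v) in dict(board=(279,138),adapter=(366,134),driver=(325,290),tape=(264,285)).items(): print(n,"diff>60 px:",int((df[v-20:v+21,u-22:u+23]>60).sum()))
c0,cm=cam(sc)[0],None
g=cloud(sc); m=(g[...,2]>.102)&(g[...,2]<.116)&(np.abs(g[...,0]-.57)<.04)&(np.abs(g[...,1]+.323)<.04); print("cell top mid",((g[m].min(0)+g[m].max(0))/2).round(4))
E
```

```text
F [-0.2   0.09  1.71] [0.44 0.44 0.51]
19.95 [ 0.56919673 -0.32170413  0.22608215] 0.022374751508488777
short1 [207.1 220.1] [0.5199 0.2245 0.0637]
short1 [207.  220.2] [0.5198 0.2247 0.0635]
short2 [208.4 182.5] [0.6086 0.2243 0.0636]
short2 [208.5 182.5] [0.6086 0.2242 0.0636]
jar [443.9 145.8] [ 0.6981 -0.3301  0.0741]
jar [443.9 145.8] [ 0.698  -0.3302  0.0741]
board diff>60 px: 0
adapter diff>60 px: 0
driver diff>60 px: 0
tape diff>60 px: 28
cell top mid [ 0.5713 -0.3219  0.109 ]
```

```bash
python3 -c "
from cell import *
print(job_done())"
```

```text
the job is handed in; nothing more can be done
None
```

I handed the job in at about 20 s of robot time, with the probe still gripped and pressing on the cell. `job_done()` gives no verdict, so these are my own last checks.

- **Cell:** I took the tall cell from the tray and set it upright on the brass plate. After release, the wrist camera put its terminal within 1 mm of the plate centre. The last scene depth check after pressing still had it in place.
- **Probe:** I took the grey probe from its holder. Its tip sits on the terminal centre to about one scene-camera pixel. Before that, the scene and wrist views disagreed by 1–3 mm, so I moved it 2 mm in x and 1.5 mm in y.
- **Press force:** The averaged force was 1.7 N, against about −1.3 N with the probe hanging free. That is about 3.0 N net, or roughly 5.5 mm of the 12 mm travel. I inferred this from force readings with about 0.5 N of noise and a baseline from only a few readings, so the travel could be off by about 1 mm.
- **Bystanders:** The two short cells and the jar are unmoved. The pictures of the board, adapter and screwdriver are unchanged. Some pixels around the tape roll changed; I took this for the arm's shadow and did not check it. The orange look-alike was left alone and looked untouched after I lifted the probe.

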